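Weigh two pump sleeves, seat the sound one, leave the light one on the balance

TASK

The two pump sleeves look alike, but one is sound and heavier than the balance's reference weight, the other has a void and is lighter. Set one gently on the empty pan, let go and read the beam; then press the heavy sleeve fully home in the pocket of the kitting block until it bears on the bottom with about 20 N, without ramming it, and let the light one stand on the pan for the inspector to see. Never bear down hard on the balance, and leave the wrench, hammer and pump cover alone.

Things in the scene. Friction and masses are not known exactly. Their poses are not given: they have to be found in the camera images.
- sleeve_1: one of two dark cast-iron sleeves, identical to look at: upright tube, outside diameter 36, bore 18, height 70 mm. One of the two weighs 0.35 to 0.39 kg, the other 0.24 to 0.26 kg; which is which only the balance tells. Origin: centre of its underside, z up along the tube.
- sleeve_2: the other sleeve; same size, look and origin.
- balance: equal-arm balance, fixed. Origin: centre of its base's underside (110 x 300 x 14 mm). Beam along its y axis, pivot 70 mm up between two cheeks 89 mm high; scale card and pointer up to 140 mm. The empty pan is at +y, 130 mm from the pivot; at -y, 130 mm, a fixed brass 0.31 kg reference weight, top 144 mm up when level. More than 18 N on any part of it is harmful.
- beam (a joint): beam angle, rad: 0 level, positive = the empty (part) pan down; stops at -0.14 and +0.14. Empty it rests at -0.14 (pan up); pushing the empty pan level takes about 3 N. A spring steadies it: with a sleeve standing free on the pan it settles within 1 s at +0.03 or more for the heavy one, -0.03 or less for the light one.
- pan (a point): centre of the floor of the empty pan, which tilts and moves with the beam: 92 mm above the bench when level, about 18 mm higher when empty. Round dish, floor 62 mm across, rim 5 mm high.
- block: aluminium block 120 x 120 x 36 mm, fixed on shims: underside 0 to 8 mm above the bench. Origin: centre of its underside. In its middle a round pocket, 39 mm across. Its black floor slides under a brake (8 N; stays where left): it starts 12 to 17 mm below the block's top and bottoms hard 24 mm below it. Home = sleeve's underside there, within 1.5 mm. Over 35 N of sleeve on block is ramming.
- tray: blue plastic tray of bolts, fixed, not part of the job: 160 x 160 mm, 30 mm high. Origin: centre of its underside.
- wrench: open-ended wrench, 190 mm, lying on the bench; leave alone. Origin: under the middle.
- hammer: hammer, 260 mm, lying on the bench; leave alone. Origin: under the middle.
- cover: dark cast pump cover, 90 x 90 mm with a round boss, 44 mm high; leave alone. Origin: centre of its underside.

How it is judged:
By the outcome, as a careful person would: the job done as asked, in the order asked, and still so for the second after the job is handed in, with the robot touching nothing.
It also fails if it takes over 72 s, if anything falls off the work surface, if the arm or the gripper's body presses on something with over 40 N, if the wrist force passes 120 N, or if a joint passes its speed limit or range.

ROBOT

A 7-joint arm with a two-finger parallel gripper is mounted at the origin on the work surface. World frame = base frame: x ahead of the robot, y to its left, z up, the work surface at z = 0. Lengths are in m, angles in rad, forces in N, time in s.
With the tool pointing down it reaches from about 0.35 to 0.9 m from the base axis. Payload 19.9 kg.
Tool frame: the origin (TCP) lies midway between the tips of the shut fingers; the grasp point (between the pads) lies 19 mm behind it; z points along the fingers, y is the line along which they close (so a half turn about z gives the same grasp; the last joint's range is limited). The gripper opens to 94 mm and grips with 3 to 60 N. Pads are 16 mm wide; open, the fingers measure 119 mm over their backs; the gripper's body (75 mm by 177 mm) begins 78 mm behind the grasp point.
Start: joints at [-1.274, 0.417, -0.01, 1.614, 0.005, 1.111, -0.053], TCP at [0.207, 0.59, 0.205] pointing down, gripper open.
Joint ranges: [-2.81, 2.81], [-0.39, 2.02], [-1.27, 1.25], [0.06, 2.57], [-1.19, 4.33], [0.19, 2], [-2.82, 2.82]. Speed limits (rad/s): [1.89, 1.89, 2.39, 2.39, 3.01, 3.01, 3.01].

INTERFACE

Orientations are given as a unit quaternion [w, x, y, z].
In Python, from station import ctrl, vision, close_job gives the robot as it stands.
- The arm moves only by the shell command python3 -m inch 'ROWS' [OPENING] [FORCE]. ROWS is JSON, a list of rows, each a list of 6 numbers: the shift along the world's x, y, z in mm, then the turn, a rotation vector about the world's x, y, z in rad. A call has 1 to 10 rows; each row shifts and turns the commanded pose from where the row before left it; what a row does not reach is not made up. A row lasts 1/10 s, in which the tool goes at most 50 mm and 8.59 degrees, less where a joint would pass 70% of its speed; a pose out of reach is approached as far as the arm can. A call with a gripper value outside its range is refused whole. OPENING is the opening, from 0 (shut) to 1 (fully open), set as the call begins (- or left out, the last holds). The fingers move at their own pace and stop on an object; FORCE is the grip in N (left out, the last holds). Time passes only in rows, so rows that do not move let the fingers close. It gives the time, the measured TCP pose, the force, the opening and the grip force at its end, in the units of the state.
- ctrl.get_obs(): the state, without advancing time (a new reading comes with each control period).
- vision.camera(name): name is "scene" or "top" or "wrist"; returns the picture (420x560x3 uint8, red, green, blue); there is no depth.
- vision.camera_model(name): a dict with "vfov" (degrees; the focal length in pixels is half the picture's height over the tangent of half this angle, whatever the lens; pixels are square), "cx", "cy" (the principal point, pixels), "origin" and "attitude" of the camera in the world. Camera axes: x right, y down, z forward; pixel columns grow to the right and rows downward; lengths in m; the calibration is good to about 2 mm. A picture is of the moment at which its call begins: read the wrist's pose just before it. camera_model takes no time and is no camera call; for the wrist camera it gives the pose at the moment of the call.
- close_job(): hands the job in; it is judged then, once.
The state is a dict: "time_s": time; "joint_positions": joint angles; "dq": joint speeds; "joint_torque": joint torques, N m; "tool_pos": TCP position; "tcp_rot": TCP orientation; "wrist_force": force on the tool from outside, world axes, zero at the start; "wrist_torque": the same for the moment, N m; "grip_width": finger opening in m; "gripper_force": force on a finger pad.
Only numpy, scipy, OpenCV 4.12 (cv2) and the standard library are available. Lean on these libraries where they do the work, as an engineer would, in place of code of your own. Each camera call takes 0.05 s, during which the arm holds its last target. There are 200 camera calls.

## Working session

There is one attempt and no reset: what is moved stays moved. The work goes in short steps, Python scripts to look and compute and a shell command to move; the robot and the scene stay as the last step left them, time stands still between calls to the robot, and variables do not carry over. Pictures are saved under pics/ and viewed, at most 14 in all, crops included, and the job is handed in when it is done.

```bash
mkdir -p pics
cat > h.py <<'E'
import numpy as np, cv2
from station import ctrl, vision
from scipy.spatial.transform import Rotation as R
def rot(a):
    a=np.array(a,float)
    return a if a.shape==(3,3) else R.from_quat(np.r_[a[1:],a[0]]).as_matrix()
def p2w(m,u,v,z):
    f=210/np.tan(np.radians(m["vfov"])/2)
    d=rot(m["attitude"])@np.array([(u-m["cx"])/f,(v-m["cy"])/f,1]); o=np.array(m["origin"])
    return o+d*(z-o[2])/d[2]
def w2p(m,p):
    f=210/np.tan(np.radians(m["vfov"])/2)
    c=rot(m["attitude"]).T@(np.array(p)-np.array(m["origin"])); return m["cx"]+f*c[0]/c[2],m["cy"]+f*c[1]/c[2]
def snap(n,fn,crop=None,s=1):
    i=vision.camera(n)[:,:,::-1]
    if crop: i=i[crop[1]:crop[3],crop[0]:crop[2]]
    cv2.imwrite("pics/"+fn,cv2.resize(i,None,fx=s,fy=s,interpolation=cv2.INTER_CUBIC))
E
python3 - <<'E'
from h import *
snap("top","top.png",s=1.4); snap("scene","scene.png",s=1.4)
for n in("top","scene","wrist"):print(n,vision.camera_model(n))
o=ctrl.get_obs();print(o["time_s"],o["tool_pos"],o["tcp_rot"],o["wrist_force"],o["grip_width"])
E
```

```text
top {'vfov': 45.56087962253219, 'cx': 273.8299072252377, 'cy': 205.5919353745928, 'origin': array([ 0.20897356, -0.01574072,  1.55646427]), 'attitude': array([ 0.08296362, -0.6883664 ,  0.71595856, -0.08168275])}
scene {'vfov': 54.83056546183991, 'cx': 279.69514069121004, 'cy': 214.4873240198913, 'origin': array([ 1.01178764, -0.42415272,  0.77418448]), 'attitude': array([-0.33083961,  0.8478329 ,  0.38530508, -0.15252713])}
wrist {'vfov': 59.21381488926992, 'cx': 277.2804641160795, 'cy': 216.4289612221625, 'origin': array([0.14471179, 0.61163402, 0.38464365]), 'attitude': array([0.09609387, 0.81000253, 0.57453722, 0.06759331])}
0.1 [0.2070148  0.58937369 0.20491353] [-5.77545886e-05  1.68085385e-01  9.85772297e-01 -5.26853860e-04] [-0.81310597 -0.8328632  -0.30717959] 0.093911844934786
```

View pics/top.png

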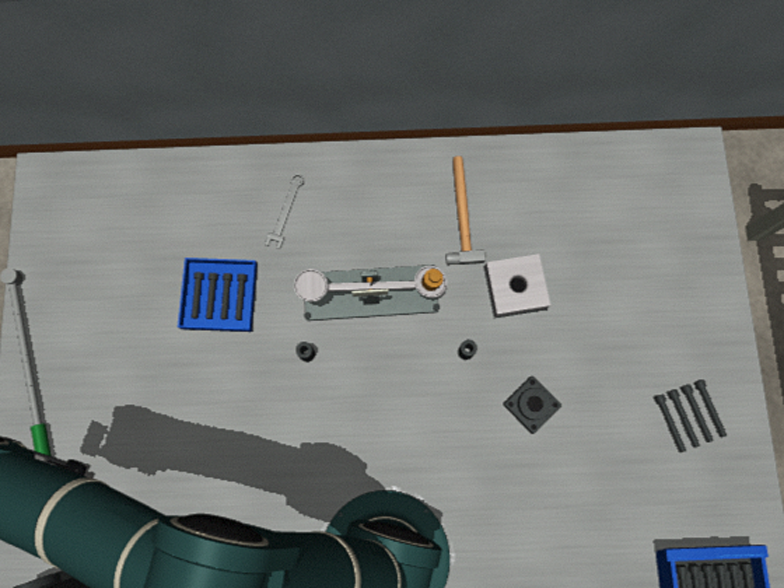

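View pics/scene.png

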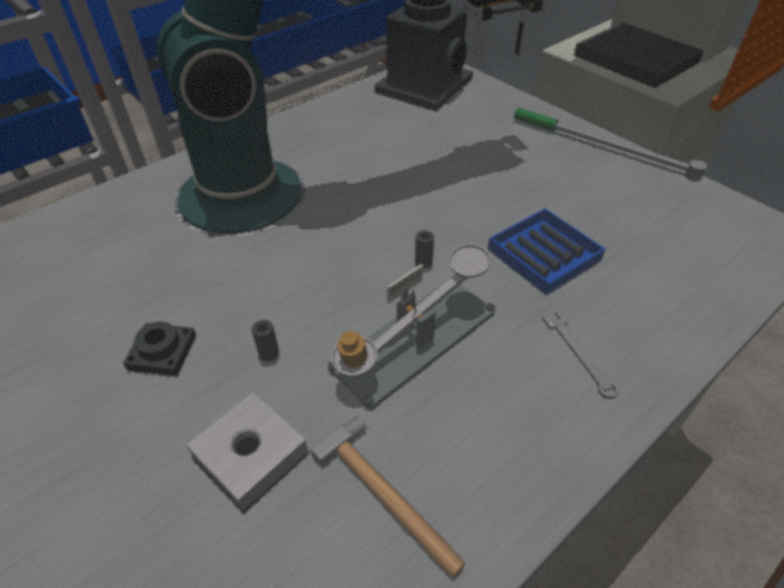

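The top view (1.4×) shows the sleeves at about (306,350) and (467,349), the pan at (311,286), the reference weight at (433,279) and the block pocket at (518,284). I'll enlarge this area.

Run:
```python
from h import *
snap("top","topc.png",(200,170,400,290),4)
m=vision.camera_model("top")
for n,u,v,z in [("sA",306,349,.07),("sB",467,348,.07),("pan",311,286,.11),("pocket",518,284,.04),("ref",433,279,.13)]:
  print(n,p2w(m,u/1.4,v/1.4,z).round(4))
```

```text
sA [0.4345 0.1506 0.07  ]
sB [ 0.4231 -0.1934  0.07  ]
pan [0.5629 0.1338 0.11  ]
pocket [ 0.5662 -0.3199  0.04  ]
ref [ 0.5629 -0.1246  0.13  ]
```

View pics/topc.png

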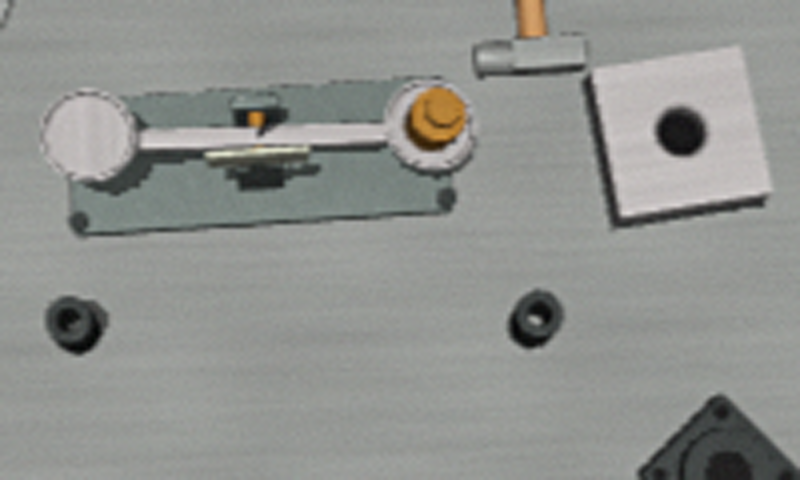

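The sleeve A bore is at crop (72,322), sleeve B at (538,315), the pan centre at (88,138) and the pocket at (681,131). The positions fit together: pan to reference weight is 258 mm against a nominal 260. I'll move above sleeve A.

```bash
python3 -m inch '[[12,-22,0,0,0,0],[12,-22,0,0,0,0],[12,-22,0,0,0,0],[12,-22,0,0,0,0],[12,-22,0,0,0,0],[12,-22,0,0,0,0],[12,-22,0,0,0,0],[12,-22,0,0,0,0],[12,-22,0,0,0,0],[12,-22,0,0,0,0]]' 1
python3 -m inch '[[11,-22,0,0,0,0],[11,-22,0,0,0,0],[11,-22,0,0,0,0],[11,-22,0,0,0,0],[11,-22,0,0,0,0],[11,-22,0,0,0,0],[11,-22,0,0,0,0],[11,-22,0,0,0,0],[11,-22,0,0,0,0],[0,0,0,0,0,0]]'
python3 - <<'E'
from h import *
m=vision.camera_model("wrist"); snap("wrist","w1.png",s=1.2)
print(m["origin"],m["attitude"],m["cx"],m["cy"],w2p(m,[.4345,.1506,.07]))
m=vision.camera_model("top")
for n,u,v,z in [("sA",72,322,.07),("sB",538,315,.07),("pan",88,138,.113),("pocket",681,131,.04),("ref",443,100,.144)]:
  print(n,p2w(m,200+u/4,170+v/4,z).round(4))
E
```

```text
time_s: 1.15
tool_pos: [0.3274, 0.3686, 0.2053]
tcp_rot: [-0.0, 0.168, 0.986, -0.0]
wrist_force: [0.9, 0.0, 0.2]
grip_width: 0.0938
gripper_force: 0.0
time_s: 2.15
tool_pos: [0.4271, 0.169, 0.2054]
tcp_rot: [0.0, 0.17, 0.985, -0.0]
wrist_force: [-0.7, 0.7, 0.3]
grip_width: 0.0942
gripper_force: 0.0
[0.36480866 0.19147194 0.38515049] [0.09618361 0.81110394 0.57294851 0.067743  ] 277.2804641160795 216.4289612221625 (np.float64(260.083131159591), np.float64(220.42126419092313))
sA [0.4309 0.1524 0.07  ]
sB [ 0.4224 -0.1962  0.07  ]
pan [0.5616 0.1339 0.113 ]
pocket [ 0.5665 -0.3207  0.04  ]
ref [ 0.5721 -0.1285  0.144 ]
```

View pics/w1.png

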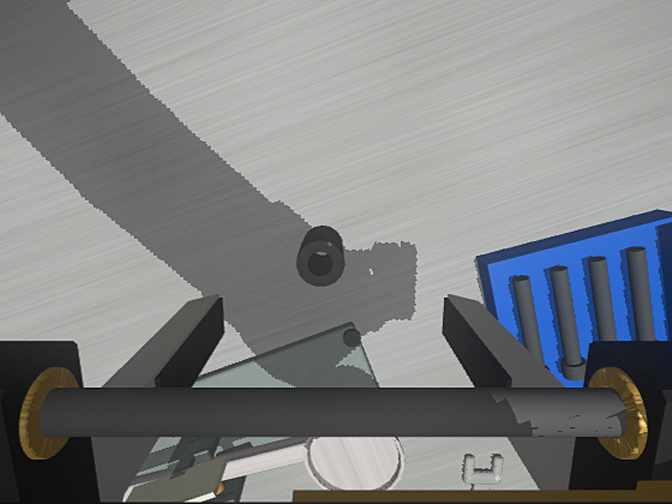

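The sleeve top ring is centred at (320,264) in the 1.2× picture. The pan rim is near (354,464), partly cut off.

Run:
```python
from h import *
m=vision.camera_model("wrist")
print(p2w(m,320/1.2,263/1.2,.07),p2w(m,354/1.2,464/1.2,.115)); print(ctrl.get_obs()["tool_pos"])
```

```text
[0.43465381 0.15808721 0.07      ] [0.56973371 0.13616991 0.115     ]
[0.42645529 0.17063321 0.20539295]
```

```bash
python3 -m inch '[[7,-14,0,0,0,0],[0,0,-20,0,0,0],[0,0,-20,0,0,0],[0,0,-20,0,0,0],[0,0,-20,0,0,0],[0,0,-20,0,0,0],[0,0,-20,0,0,0],[0,0,-20,0,0,0],[0,0,-20,0,0,0],[0,0,-12,0,0,0]]' 1
python3 -m inch '[[0,0,-2,0,0,0],[0,0,0,0,0,0],[0,0,0,0,0,0]]'
python3 -m inch '[[0,0,0,0,0,0],[0,0,0,0,0,0],[0,0,0,0,0,0],[0,0,0,0,0,0],[0,0,0,0,0,0],[0,0,0,0,0,0]]' 0 50
```

```text
time_s: 3.2
tool_pos: [0.4322, 0.1583, 0.0321]
tcp_rot: [-0.001, 0.168, 0.986, -0.0]
wrist_force: [-0.0, 0.1, 0.2]
grip_width: 0.0943
gripper_force: 0.0
time_s: 3.5
tool_pos: [0.4335, 0.158, 0.0321]
tcp_rot: [0.0, 0.168, 0.986, 0.0]
wrist_force: [0.8, -0.4, 0.1]
grip_width: 0.0941
gripper_force: 0.0
time_s: 4.1
tool_pos: [0.4331, 0.1576, 0.0314]
tcp_rot: [-0.0, 0.168, 0.986, -0.0]
wrist_force: [0.4, 0.4, -1.0]
grip_width: 0.0496
gripper_force: 0.0
```

```bash
python3 -m inch '[[0,0,0,0,0,0],[0,0,0,0,0,0],[0,0,0,0,0,0],[0,0,0,0,0,0],[0,0,0,0,0,0]]'
python3 -m inch '[[0,0,5,0,0,0],[0,0,15,0,0,0],[0,0,20,0,0,0],[0,0,20,0,0,0],[0,0,20,0,0,0],[0,0,20,0,0,0],[0,0,20,0,0,0],[0,0,20,0,0,0],[0,0,0,0,0,0],[0,0,0,0,0,0]]'
```

```text
time_s: 4.6
tool_pos: [0.4331, 0.1576, 0.0314]
tcp_rot: [-0.0, 0.168, 0.986, -0.0]
wrist_force: [-1.1, 0.3, -0.8]
grip_width: 0.0349
gripper_force: 50.0
time_s: 5.6
tool_pos: [0.4329, 0.1577, 0.1712]
tcp_rot: [0.0, 0.168, 0.986, 0.0]
wrist_force: [-1.0, 0.2, -4.7]
grip_width: 0.0348
gripper_force: 50.0
```

```bash
python3 -m inch '[[10,-2,0,0,0,0],[18,-3,0,0,0,0],[18,-3,0,0,0,0],[18,-3,0,0,0,0],[18,-3,0,0,0,0],[18,-3,0,0,0,0],[18,-3,0,0,0,0],[14,-3,0,0,0,0],[0,0,0,0,0,0],[0,0,0,0,0,0]]'
python3 - <<'E'
from h import *
t=ctrl.get_obs()["tool_pos"];m=vision.camera_model("scene");mw=vision.camera_model("wrist")
a=vision.camera("scene")[150:250,250:390,::-1];b=vision.camera("wrist")[100:360,100:460,::-1]
cv2.imwrite("pics/p2.png",np.hstack([cv2.resize(a,(420,300),interpolation=2),cv2.resize(b,(360,300)[:2])]))
print(t,"pan pred scene",w2p(m,[.565,.135,.113]),"wrist",w2p(mw,[.565,.135,.113]),"slv top",w2p(mw,[t[0],t[1],t[2]+.039]))
E
```

```text
time_s: 6.6
tool_pos: [0.5649, 0.1342, 0.1702]
tcp_rot: [-0.001, 0.168, 0.986, -0.001]
wrist_force: [0.1, -0.4, -3.7]
grip_width: 0.0349
gripper_force: 50.0
[0.56486961 0.13419333 0.17018702] pan pred scene (np.float64(334.7025630768477), np.float64(185.52053610455724)) wrist (np.float64(278.228789540626), np.float64(229.97267264164122)) slv top (np.float64(276.54722112940715), np.float64(292.79170956127507))
```

View pics/p2.png

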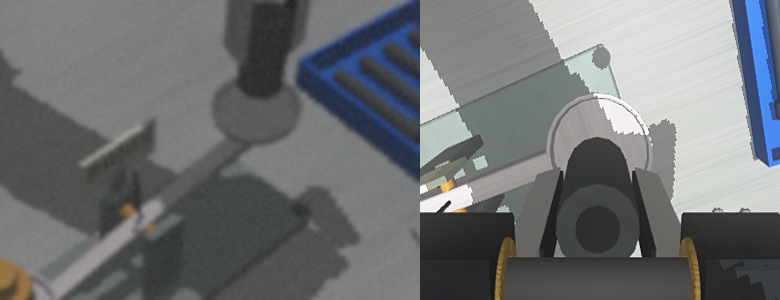

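The predicted pan centre matches both views within about 1 mm, and the sleeve is centred over it. I'll lower slowly until the pan is level.

```bash
python3 -m inch '[[0,0,-5,0,0,0],[0,0,-5,0,0,0],[0,0,-4,0,0,0],[0,0,-4,0,0,0],[0,0,-3,0,0,0],[0,0,-3,0,0,0],[0,0,-2,0,0,0],[0,0,-2,0,0,0],[0,0,-2,0,0,0],[0,0,0,0,0,0]]'
python3 -m inch '[[0,0,-2,0,0,0],[0,0,-2,0,0,0],[0,0,-2,0,0,0],[0,0,-2,0,0,0],[0,0,-2,0,0,0],[0,0,-2,0,0,0],[0,0,-2,0,0,0],[0,0,-2,0,0,0],[0,0,-1,0,0,0],[0,0,0,0,0,0]]'
```

```text
time_s: 7.7
tool_pos: [0.5652, 0.1347, 0.1414]
tcp_rot: [0.0, 0.168, 0.986, 0.0]
wrist_force: [0.5, 0.2, -1.1]
grip_width: 0.0353
gripper_force: 50.0
time_s: 8.7
tool_pos: [0.5651, 0.1346, 0.1243]
tcp_rot: [-0.0, 0.168, 0.986, -0.0]
wrist_force: [0.5, 1.4, -0.8]
grip_width: 0.035
gripper_force: 50.0
```

```bash
python3 -m inch '[[0,0,-1,0,0,0],[0,0,0,0,0,0]]'
python3 -m inch '[[0,0,0,0,0,0],[0,0,0,0,0,0],[0,0,0,0,0,0],[0,0,0,0,0,0],[0,0,0,0,0,0],[0,0,0,0,0,0],[0,0,0,0,0,0],[0,0,0,0,0,0],[0,0,0,0,0,0],[0,0,0,0,0,0]]' 0.75
python3 - <<'E'
from h import *
a=vision.camera("scene")[150:290,220:400,::-1];b=vision.camera("wrist")[100:360,100:460,::-1]
cv2.imwrite("pics/p3.png",np.hstack([cv2.resize(a,(450,350),interpolation=2),cv2.resize(b,(350,350))]))
E
```

```text
time_s: 8.9
tool_pos: [0.5651, 0.1347, 0.1234]
tcp_rot: [0.0, 0.168, 0.986, -0.0]
wrist_force: [0.0, 1.1, -0.8]
grip_width: 0.0353
gripper_force: 50.0
time_s: 9.9
tool_pos: [0.5651, 0.1346, 0.1234]
tcp_rot: [0.0, 0.168, 0.986, -0.0]
wrist_force: [0.1, -0.5, -1.2]
grip_width: 0.0704
gripper_force: 0.0
```

View pics/p3.png

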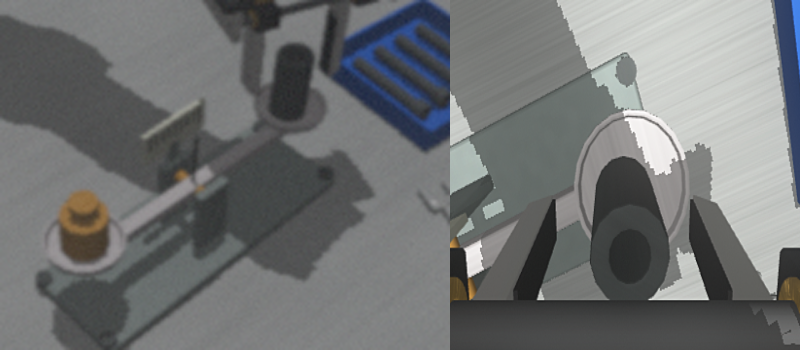

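The sleeve stands free near the pan's middle. In the scene crop the pan rim is at about (291,104) and the reference dish at about (85,243). I'll turn those into heights.

```bash
python3 -m inch '[[0,0,0,0,0,0],[0,0,0,0,0,0],[0,0,0,0,0,0]]' >/dev/null
python3 - <<'E'
from h import *
m=vision.camera_model("scene")
for t in(-.14,-.03,0,.03,.08,.14): print(t,"pan",np.round(w2p(m,[.565,.135,.097-.13*np.sin(t)]),1),"ref",np.round(w2p(m,[.566,-.125,.097+.13*np.sin(t)]),1), "reftop",np.round(w2p(m,[.566,-.125,.144+.13*np.sin(t)]),1))
i=vision.camera("scene")[150:290,220:400,::-1]
cv2.imwrite("pics/p4.png",cv2.resize(i,(771,600),interpolation=2))
E
```

```text
-0.14 pan [334.8 184.9] ref [249.8 251.9] reftop [248.5 238.1]
-0.03 pan [334.2 189.2] ref [249.4 247.9] reftop [248.  233.6]
0 pan [334.1 190.4] ref [249.3 246.7] reftop [247.9 232.4]
0.03 pan [333.9 191.5] ref [249.2 245.6] reftop [247.8 231.2]
0.08 pan [333.7 193.5] ref [249.  243.7] reftop [247.6 229.1]
0.14 pan [333.4 195.7] ref [248.8 241.3] reftop [247.4 226.6]
```

View pics/p4.png

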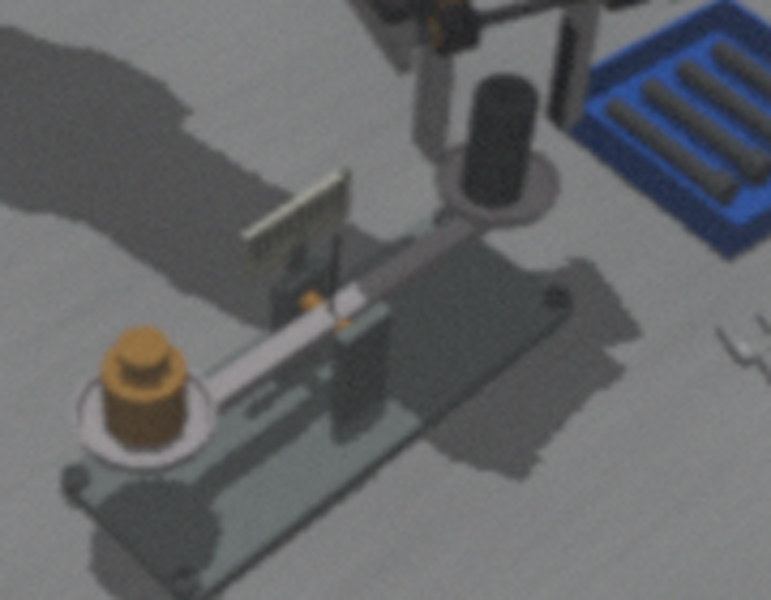

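By eye, the reference dish rose about 8 px and the pan dropped about 7 px from the empty position. That suggests the beam is near +0.06 rad, so this is the heavy sleeve. I'll check it by matching the reference weight between the first picture and now.

Run:
```python
from h import *
m=vision.camera_model("scene")
a=cv2.resize(cv2.imread("pics/scene.png"),(560,420),interpolation=cv2.INTER_AREA); b=vision.camera("scene")[:,:,::-1].copy()
A,B=[cv2.resize(x,None,fx=4,fy=4,interpolation=2) for x in(a,b)]
t=A[228*4:266*4,240*4:268*4]   # ref weight
r=cv2.matchTemplate(B[210*4:280*4,225*4:285*4],t,cv2.TM_CCOEFF_NORMED);_,s,_,l=cv2.minMaxLoc(r)
print(s,"shift px",l[0]/4+225-240,l[1]/4+210-228)
p=[.572,-.1285]
for q in(-.03,0,.03,.06,.09,.14):print(q,np.subtract(w2p(m,p+[.12+.13*np.sin(q)]),w2p(m,p+[.12-.13*np.sin(.14)])).round(2))
```

```text
0.8919296860694885 shift px 2.0 -9.5
-0.03 [-0.4  -4.24]
0 [-0.51 -5.42]
0.03 [-0.62 -6.61]
0.06 [-0.74 -7.8 ]
0.09 [-0.85 -9.  ]
0.14 [ -1.04 -11.01]
```

The beam reads about +0.08, so the sleeve on the pan is the heavy one. I'll line the fingers up with the beam's tilt plane, regrip and lift.

```bash
python3 -m inch '[[0,1,-2,0,0,0.112],[0,1,-2,0,0,0.112],[0,1,-2,0,0,0.113],[0,0,-2,0,0,0],[0,0,0,0,0,0]]'
python3 -m inch '[[0,0,0,0,0,0],[0,0,0,0,0,0],[0,0,0,0,0,0],[0,0,0,0,0,0],[0,0,0,0,0,0],[0,0,0,0,0,0],[0,0,0,0,0,0],[0,0,0,0,0,0]]' 0 12
python3 -m inch '[[0,0,0,0,0,0],[0,0,0,0,0,0]]' 0 55
python3 -m inch '[[0,0,2,0,0,0],[0,0,4,0,0,0],[0,0,8,0,0,0],[0,0,12,0,0,0],[0,0,15,0,0,0],[0,0,15,0,0,0],[0,0,15,0,0,0],[0,0,15,0,0,0],[0,0,0,0,0,0],[0,0,0,0,0,0]]'
```

```text
time_s: 10.9
tool_pos: [0.565, 0.1375, 0.1152]
tcp_rot: [-0.0, 0.002, 1.0, -0.0]
wrist_force: [-0.5, 0.2, -0.2]
grip_width: 0.07
gripper_force: 0.0
time_s: 11.7
tool_pos: [0.5651, 0.1376, 0.1154]
tcp_rot: [0.0, 0.0, 1.0, -0.0]
wrist_force: [0.6, -2.2, -0.2]
grip_width: 0.0367
gripper_force: 11.9
time_s: 11.9
tool_pos: [0.565, 0.1377, 0.1154]
tcp_rot: [-0.0, 0.0, 1.0, -0.0]
wrist_force: [-1.6, -1.2, 1.0]
grip_width: 0.036
gripper_force: 54.7
time_s: 12.9
tool_pos: [0.5651, 0.1378, 0.2018]
tcp_rot: [0.0, 0.0, 1.0, 0.0]
wrist_force: [-0.7, -0.3, -4.5]
grip_width: 0.0358
gripper_force: 54.6
```

```bash
python3 -m inch '[[0,-8,8,0,0,0],[0,-16,8,0,0,0],[3,-24,4,0,0,0],[4,-28,0,0,0,0],[4,-28,0,0,0,0],[4,-28,0,0,0,0],[4,-28,0,0,0,0],[4,-28,0,0,0,0],[4,-28,0,0,0,0],[4,-28,0,0,0,0]]'
python3 -m inch '[[4,-28,0,0,0,0],[0,-28,0,0,0,0],[0,-28,0,0,0,0],[0,-28,0,0,0,0],[0,-28,0,0,0,0],[0,-28,0,0,0,0],[0,-20,0,0,0,0],[0,-10,-10,0,0,0],[0,0,0,0,0,0],[0,0,0,0,0,0]]'
python3 - <<'E'
from h import *
t=ctrl.get_obs()["tool_pos"];m=vision.camera_model("wrist"); snap("wrist","w5.png",s=1.4)
print(t,m["origin"],w2p(m,[.5665,-.3207,.04]))
np.save("w5.npy",np.r_[m["origin"],m["attitude"]])
E
```

```text
time_s: 13.9
tool_pos: [0.5957, -0.1091, 0.2219]
tcp_rot: [0.0, 0.001, 1.0, -0.0]
wrist_force: [0.5, 0.4, -3.6]
grip_width: 0.0357
gripper_force: 54.6
time_s: 14.9
tool_pos: [0.5999, -0.3035, 0.2109]
tcp_rot: [-0.0, 0.0, 1.0, 0.0]
wrist_force: [0.2, 0.7, -3.1]
grip_width: 0.0357
gripper_force: 54.6
[ 0.59986695 -0.30353549  0.21087551] [ 0.53385732 -0.30391447  0.39072273] (np.float64(259.0956564051703), np.float64(163.6456437434716))
```

View pics/w5.png

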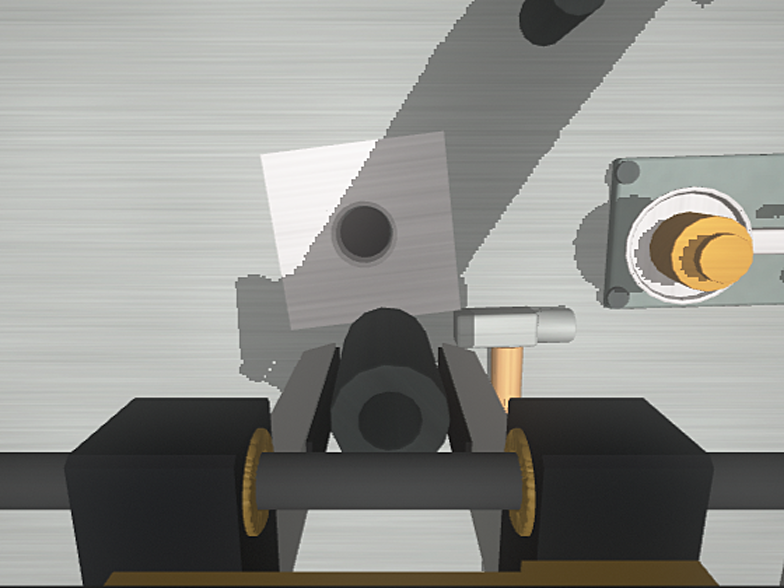

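The pocket with its chamfer ring is centred at (364,233) in the 1.4× picture, and the held sleeve's top ring at (390,415). The block corners are (261,155), (444,132), (466,307) and (290,330).

Run:
```python
from h import *
m=vision.camera_model("wrist");t=np.array(ctrl.get_obs()["tool_pos"])
P=p2w(m,364/1.4,233/1.4,.04);S=p2w(m,390/1.4,416/1.4,t[2]+.037)
C=np.mean([p2w(m,u/1.4,v/1.4,.04) for u,v in[(261,155),(444,132),(466,307),(290,330)]],0)
i=vision.camera("wrist").astype(np.uint8);g=cv2.cvtColor(i,cv2.COLOR_RGB2GRAY)[135:200,225:295]
_,b=cv2.threshold(g,75,255,cv2.THRESH_BINARY_INV);n,_,st,ce=cv2.connectedComponentsWithStats(b);print(st[1:],ce[1:]+[225,135])
print("pocket",P,"corners",C,"sleeve",S,"tcp",t,"delta tcp",P-t)
```

```text
[[  18   12   36   36 1008]] [[260.42559524 164.64285714]]
pocket [ 0.56964788 -0.31955321  0.04      ] corners [ 0.57065239 -0.3186833   0.04      ] sleeve [ 0.60313752 -0.3028138   0.24830312] tcp [ 0.60025116 -0.30319741  0.21130312] delta tcp [-0.03060328 -0.01635581 -0.17130312]
```

```bash
python3 -m inch '[[-11,-5.5,-5,0,0,0],[-11,-5.5,-15,0,0,0],[-11,-5.5,-20,0,0,0],[0,0,-20,0,0,0],[0,0,-20,0,0,0],[0,0,-15,0,0,0],[0,0,-8,0,0,0],[0,0,0,0,0,0],[0,0,0,0,0,0]]'
python3 - <<'E'
from h import *
t=np.array(ctrl.get_obs()["tool_pos"]);m=vision.camera_model("scene");w=vision.camera_model("wrist")
a=vision.camera("scene")[240:380,110:250,::-1];b=vision.camera("wrist")[80:360,120:440,::-1]
cv2.imwrite("pics/p6.png",np.hstack([cv2.resize(a,(400,400),interpolation=2),cv2.resize(b,(400,350)),][:1]+[cv2.copyMakeBorder(cv2.resize(b,(400,350)),0,50,0,0,0)]))
print(t,"pocket scene",w2p(m,[.5696,-.3196,.04]),"wrist",w2p(w,[.5696,-.3196,.04]))
for h in(.025,.03,.035):print(h,w2p(m,[.5696,-.3196,t[2]-h]),w2p(m,[.5696,-.3196,t[2]-h+.07]))
E
```

```text
time_s: 15.9
tool_pos: [0.5674, -0.321, 0.1091]
tcp_rot: [0.0, 0.0, 1.0, -0.0]
wrist_force: [0.3, 1.0, -3.1]
grip_width: 0.0357
gripper_force: 54.6
[ 0.56738128 -0.32101767  0.10910098] pocket scene (np.float64(175.70947104759836), np.float64(315.7434858477237)) wrist (np.float64(279.59336719588464), np.float64(228.46942163626318))
0.025 (np.float64(171.30846402574605), np.float64(304.42194415209144)) (np.float64(163.51970196072676), np.float64(284.3854402250058))
0.03 (np.float64(171.8257121517116), np.float64(305.7525592126968)) (np.float64(164.11229970511135), np.float64(285.9098913423239))
0.035 (np.float64(172.33813685056774), np.float64(307.0707660606217)) (np.float64(164.69898546229456), np.float64(287.4191339382123))
```

View pics/p6.png

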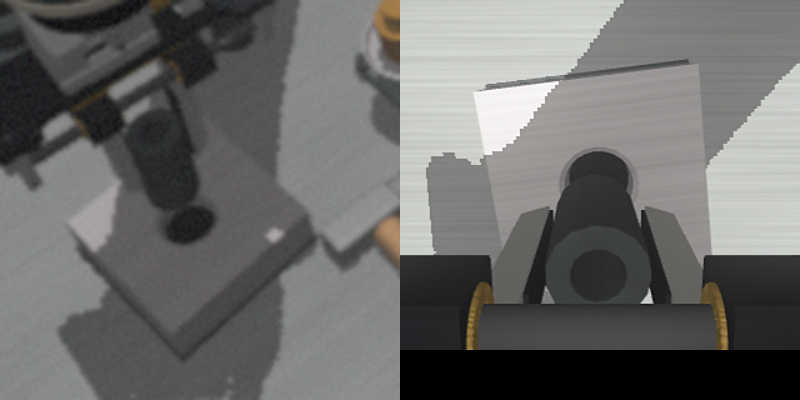

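The pocket ring centre at x≈598 lines up with the sleeve at x≈599 in the wrist view, and the scene view agrees. I'll lower slowly and watch the force.

```bash
python3 -m inch '[[0,0,-8,0,0,0],[0,0,-8,0,0,0],[0,0,-6,0,0,0],[0,0,-3,0,0,0],[0,0,0,0,0,0]]'
python3 -m inch '[[0,0,-1.5,0,0,0],[0,0,-1.5,0,0,0],[0,0,-1.5,0,0,0],[0,0,-1.5,0,0,0],[0,0,0,0,0,0]]'
python3 -m inch '[[0,0,-1,0,0,0],[0,0,-1,0,0,0],[0,0,-1,0,0,0],[0,0,-1,0,0,0],[0,0,0,0,0,0]]'
```

```text
time_s: 16.5
tool_pos: [0.5668, -0.3207, 0.0827]
tcp_rot: [-0.0, 0.0, 1.0, 0.0]
wrist_force: [0.0, 0.8, -3.5]
grip_width: 0.0363
gripper_force: 54.6
time_s: 17.0
tool_pos: [0.567, -0.3208, 0.0772]
tcp_rot: [-0.0, 0.0, 1.0, 0.0]
wrist_force: [0.3, -0.1, -3.6]
grip_width: 0.0359
gripper_force: 54.6
time_s: 17.5
tool_pos: [0.567, -0.3208, 0.0733]
tcp_rot: [-0.0, 0.0, 1.0, 0.0]
wrist_force: [-0.5, -0.1, -3.1]
grip_width: 0.0358
gripper_force: 54.6
```

```bash
python3 -m inch '[[0,0,-1,0,0,0],[0,0,-1,0,0,0],[0,0,-1,0,0,0],[0,0,0,0,0,0]]'
python3 -m inch '[[0,0,-1,0,0,0],[0,0,-1,0,0,0],[0,0,-1,0,0,0],[0,0,0,0,0,0]]'
python3 -m inch '[[0,0,-1,0,0,0],[0,0,-1,0,0,0],[0,0,-1,0,0,0],[0,0,0,0,0,0]]'
```

```text
time_s: 17.9
tool_pos: [0.567, -0.3208, 0.0703]
tcp_rot: [-0.0, 0.0, 1.0, 0.0]
wrist_force: [1.2, -0.6, -3.8]
grip_width: 0.036
gripper_force: 54.6
time_s: 18.3
tool_pos: [0.5673, -0.3208, 0.0675]
tcp_rot: [0.0, 0.0, 1.0, -0.0]
wrist_force: [0.2, 0.0, -1.9]
grip_width: 0.0359
gripper_force: 54.6
time_s: 18.7
tool_pos: [0.567, -0.3205, 0.0641]
tcp_rot: [-0.0, 0.0, 1.0, 0.0]
wrist_force: [-0.6, 2.8, -4.0]
grip_width: 0.0356
gripper_force: 54.6
```

```bash
python3 -m inch '[[0,0,-1,0,0,0],[0,0,-1,0,0,0],[0,0,0,0,0,0]]'
python3 -m inch '[[0,0,-1,0,0,0],[0,0,-1,0,0,0],[0,0,0,0,0,0]]'
python3 -m inch '[[0,0,-1,0,0,0],[0,0,-1,0,0,0],[0,0,0,0,0,0]]'
```

```text
time_s: 19.0
tool_pos: [0.5671, -0.3205, 0.0622]
tcp_rot: [-0.0, 0.0, 1.0, 0.0]
wrist_force: [-0.2, 4.6, -2.5]
grip_width: 0.0357
gripper_force: 54.6
time_s: 19.3
tool_pos: [0.5671, -0.3205, 0.0603]
tcp_rot: [-0.0, 0.0, 1.0, 0.0]
wrist_force: [-0.5, 5.0, -1.3]
grip_width: 0.0357
gripper_force: 54.6
time_s: 19.6
tool_pos: [0.5672, -0.3206, 0.0583]
tcp_rot: [0.0, 0.0, 1.0, 0.0]
wrist_force: [0.1, 5.0, -2.2]
grip_width: 0.036
gripper_force: 54.6
```

The sleeve is in the pocket and rubbing the −y wall, so I'll shift slightly to +y and carry on.

```bash
python3 -m inch '[[0,0.7,0,0,0,0],[0,0.3,-1,0,0,0],[0,0,-1,0,0,0],[0,0,0,0,0,0]]'
python3 -m inch '[[0,0,-1,0,0,0],[0,0,-1,0,0,0],[0,0,0,0,0,0]]'
python3 -m inch '[[0,0,-1,0,0,0],[0,0,-1,0,0,0],[0,0,0,0,0,0]]'
```

```text
time_s: 20.0
tool_pos: [0.567, -0.3202, 0.0563]
tcp_rot: [-0.0, 0.001, 1.0, -0.0]
wrist_force: [-0.7, 0.7, -4.0]
grip_width: 0.0356
gripper_force: 54.6
time_s: 20.3
tool_pos: [0.567, -0.32, 0.0543]
tcp_rot: [-0.0, 0.0, 1.0, -0.0]
wrist_force: [0.5, 0.3, -3.4]
grip_width: 0.0357
gripper_force: 54.6
time_s: 20.6
tool_pos: [0.5672, -0.3201, 0.0527]
tcp_rot: [0.0, 0.0, 1.0, -0.0]
wrist_force: [-0.2, 0.5, 1.7]
grip_width: 0.0354
gripper_force: 54.7
```

```bash
python3 -m inch '[[0,0,-1,0,0,0],[0,0,-1,0,0,0],[0,0,0,0,0,0]]'
python3 -m inch '[[0,0,-1,0,0,0],[0,0,-1,0,0,0],[0,0,0,0,0,0]]'
python3 -m inch '[[0,0,-1,0,0,0],[0,0,0,0,0,0]]'
```

```text
time_s: 20.9
tool_pos: [0.5672, -0.32, 0.0505]
tcp_rot: [0.0, 0.0, 1.0, -0.0]
wrist_force: [0.2, 0.1, 2.9]
grip_width: 0.0358
gripper_force: 54.7
time_s: 21.2
tool_pos: [0.5672, -0.32, 0.0483]
tcp_rot: [0.0, 0.0, 1.0, -0.0]
wrist_force: [0.2, -1.8, 3.4]
grip_width: 0.0357
gripper_force: 54.7
time_s: 21.4
tool_pos: [0.5671, -0.32, 0.0473]
tcp_rot: [0.0, 0.0, 1.0, -0.0]
wrist_force: [-0.7, -1.5, 2.0]
grip_width: 0.0361
gripper_force: 54.7
```

Floor contact came near TCP 0.053, and the floor is now sliding under its brake. I'll continue in small steps.

```bash
for i in 1; do python3 -m inch '[[0,0,-0.7,0,0,0],[0,0,0,0,0,0]]'; done
python3 -m inch '[[0,0,-0.7,0,0,0],[0,0,0,0,0,0]]' | sed -n '2p;4p'
python3 -m inch '[[0,0,-0.7,0,0,0],[0,0,0,0,0,0]]' | sed -n '2p;4p'
python3 -m inch '[[0,0,-0.7,0,0,0],[0,0,0,0,0,0]]' | sed -n '2p;4p'
```

```text
time_s: 21.6
tool_pos: [0.5671, -0.32, 0.0467]
tcp_rot: [0.0, 0.0, 1.0, -0.0]
wrist_force: [0.3, -2.4, 2.8]
grip_width: 0.036
gripper_force: 54.7
tool_pos: [0.5671, -0.32, 0.046]
wrist_force: [1.3, -2.4, 3.2]
tool_pos: [0.5671, -0.3199, 0.0453]
wrist_force: [0.1, -3.0, 3.6]
tool_pos: [0.5672, -0.32, 0.0448]
wrist_force: [-1.2, -2.7, 6.2]
```

```bash
python3 -m inch '[[0,-0.4,-0.4,0,0,0],[0,0,0,0,0,0]]' | sed -n '2p;4p'
python3 -m inch '[[0,0,-0.4,0,0,0],[0,0,0,0,0,0]]' | sed -n '2p;4p'
python3 -m inch '[[0,0,-0.4,0,0,0],[0,0,0,0,0,0]]' | sed -n '2p;4p'
```

```text
tool_pos: [0.5674, -0.3202, 0.0446]
wrist_force: [-1.4, -0.7, 9.0]
tool_pos: [0.5675, -0.3203, 0.0446]
wrist_force: [-2.5, -1.2, 14.8]
tool_pos: [0.5676, -0.3204, 0.0444]
wrist_force: [-1.8, 0.2, 15.9]
```

The sleeve is stalled hard at the bottom, carrying about 19.4 N (15.9 N plus its 3.5 N hanging weight). One tiny nudge and a hold, then I'll release.

```bash
python3 -m inch '[[0,0,-0.1,0,0,0],[0,0,0,0,0,0],[0,0,0,0,0,0],[0,0,0,0,0,0]]' | sed -n '1,2p;4p'
python3 -m inch '[[0,0,0,0,0,0],[0,0,0,0,0,0]]' | sed -n '1,2p;4p'
```

```text
time_s: 23.2
tool_pos: [0.5676, -0.3204, 0.0444]
wrist_force: [-3.8, -0.7, 17.3]
time_s: 23.4
tool_pos: [0.5676, -0.3205, 0.0444]
wrist_force: [-2.5, -0.7, 17.6]
```

```bash
python3 -m inch '[[0,0,0.5,0,0,0],[0,0,0.4,0,0,0],[0,0,0,0,0,0]]' | sed -n '2p;4p'
python3 -m inch '[[0,0,0,0,0,0],[0,0,0,0,0,0],[0,0,0,0,0,0],[0,0,0,0,0,0],[0,0,0,0,0,0],[0,0,0,0,0,0],[0,0,0,0,0,0]]' 0.8
python3 -m inch '[[0,0,5,0,0,0],[0,0,10,0,0,0],[0,0,20,0,0,0],[0,0,25,0,0,0],[0,0,25,0,0,0],[0,0,25,0,0,0],[0,0,25,0,0,0],[0,0,25,0,0,0],[0,0,0,0,0,0]]' 1
python3 - <<'E'
from h import *
m=vision.camera_model("wrist")
b=vision.camera("wrist")[:,:,::-1];t=vision.camera("top")[170:290,200:400,::-1]
cv2.imwrite("pics/p7.png",np.hstack([cv2.resize(b,(400,300)),cv2.resize(t,(400,300)[:1]+(300,)) if 0 else cv2.copyMakeBorder(cv2.resize(t,(400,240)),0,60,0,0,0)]))
print(ctrl.get_obs()["tool_pos"],ctrl.get_obs()["time_s"])
for z in(.082,.086,.09):print(z,p2w(m,280,230,z))
E
```

```text
tool_pos: [0.5674, -0.3203, 0.0445]
wrist_force: [0.1, -2.9, 7.4]
time_s: 24.4
tool_pos: [0.5671, -0.3202, 0.0442]
tcp_rot: [0.0, 0.0, 1.0, -0.0]
wrist_force: [-0.2, -0.5, 0.2]
grip_width: 0.075
gripper_force: 0.0
time_s: 25.3
tool_pos: [0.5683, -0.3212, 0.2087]
tcp_rot: [0.003, 0.001, 1.0, -0.001]
wrist_force: [-0.3, 0.7, -0.4]
grip_width: 0.0939
gripper_force: 0.0
[ 0.56723958 -0.32029422  0.20507019] 25.4
0.082 [ 0.58835875 -0.31927854  0.082     ]
0.086 [ 0.58721993 -0.31930019  0.086     ]
0.09 [ 0.58608111 -0.31932185  0.09      ]
```

View pics/p7.png

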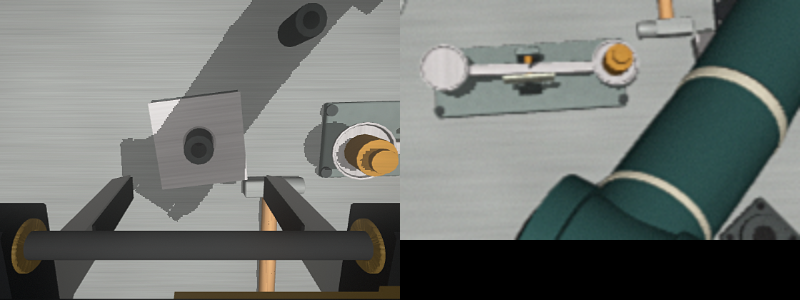

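The heavy sleeve stands upright in the pocket and the pan is empty again. Sleeve B's top is at about (311,18) in the wrist half. I'll move above it.

```bash
python3 -m inch '[[-10,9,0,0,0,0],[-18,16,0,0,0,0],[-18,16,0,0,0,0],[-18,16,0,0,0,0],[-18,16,0,0,0,0],[-18,16,0,0,0,0],[-18,16,0,0,0,0],[-18,16,0,0,0,0],[-6,6,0,0,0,0],[0,0,0,0,0,0]]' 1
python3 - <<'E'
from h import *
m=vision.camera_model("wrist");t=np.array(ctrl.get_obs()["tool_pos"]);i=vision.camera("wrist")
g=cv2.cvtColor(i,cv2.COLOR_RGB2GRAY);u,v=w2p(m,[.426,-.193,.07]);u,v=int(u),int(v);print(u,v,t)
c=cv2.resize(i[v-60:v+60,u-80:u+80,::-1],(640,480),interpolation=2);cv2.imwrite("pics/p8.png",c)
E
```

```text
time_s: 26.4
tool_pos: [0.4249, -0.1927, 0.2042]
tcp_rot: [0.0, 0.0, 1.0, 0.0]
wrist_force: [1.0, 0.3, 0.4]
grip_width: 0.0942
gripper_force: 0.0
276 207 [ 0.42485112 -0.19271256  0.20419171]
```

View pics/p8.png

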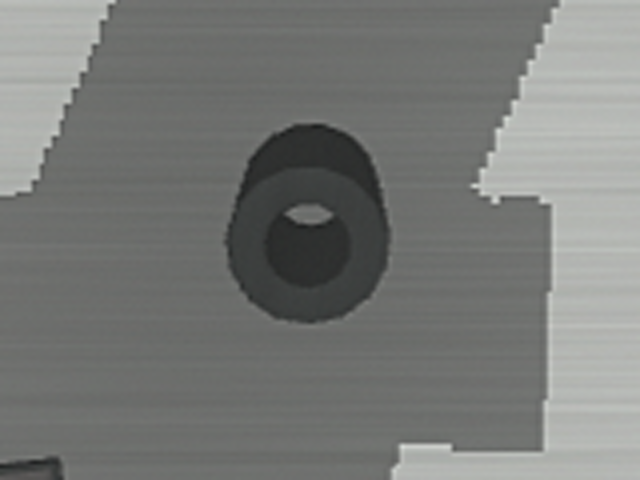

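Sleeve B's top is centred at crop (308,245), about 1 mm in +x and 3 mm in −y from the prediction. I'll pick it up.

```bash
python3 -m inch '[[3,-3,0,0,0,0],[0,0,-20,0,0,0],[0,0,-20,0,0,0],[0,0,-20,0,0,0],[0,0,-20,0,0,0],[0,0,-20,0,0,0],[0,0,-20,0,0,0],[0,0,-20,0,0,0],[0,0,-20,0,0,0],[0,0,-13,0,0,0]]' | sed -n '2p;4p'
python3 -m inch '[[0,0,0,0,0,0],[0,0,0,0,0,0],[0,0,0,0,0,0],[0,0,0,0,0,0],[0,0,0,0,0,0],[0,0,0,0,0,0],[0,0,0,0,0,0],[0,0,0,0,0,0],[0,0,0,0,0,0],[0,0,0,0,0,0]]' 0 40
python3 -m inch '[[0,0,5,0,0,0],[0,0,15,0,0,0],[0,0,25,0,0,0],[0,0,25,0,0,0],[0,0,25,0,0,0],[0,0,25,0,0,0],[0,0,25,0,0,0],[0,0,20,0,0,0],[0,0,0,0,0,0],[0,0,0,0,0,0]]'
```

```text
tool_pos: [0.4281, -0.197, 0.0295]
wrist_force: [0.7, -0.3, -0.0]
time_s: 28.45
tool_pos: [0.4282, -0.1962, 0.0313]
tcp_rot: [0.0, 0.0, 1.0, -0.0]
wrist_force: [-0.3, 0.6, 2.3]
grip_width: 0.0364
gripper_force: 40.0
time_s: 29.45
tool_pos: [0.4279, -0.1961, 0.1959]
tcp_rot: [0.0, 0.0, 1.0, 0.0]
wrist_force: [0.1, 0.0, -2.8]
grip_width: 0.0363
gripper_force: 40.0
```

```bash
python3 -m inch '[[0,12,2,0,0,0],[0,24,2,0,0,0],[0,28,0,0,0,0],[0,28,0,0,0,0],[6,28,0,0,0,0],[10,28,0,0,0,0],[14,28,0,0,0,0],[14,28,0,0,0,0],[16,28,0,0,0,0],[16,28,0,0,0,0]]'
python3 -m inch '[[16,28,0,0,0,0],[16,22,0,0,0,0],[16,14,0,0,0,0],[13,7,-10,0,0,0],[0,0,-10,0,0,0],[0,0,-8,0,0,0],[0,0,0,0,0,0],[0,0,0,0,0,0]]'
```

```text
time_s: 30.45
tool_pos: [0.5039, 0.0649, 0.1988]
tcp_rot: [-0.001, 0.0, 1.0, -0.0]
wrist_force: [-0.0, -1.3, -2.3]
grip_width: 0.0365
gripper_force: 40.0
time_s: 31.25
tool_pos: [0.5647, 0.1342, 0.1721]
tcp_rot: [-0.0, 0.001, 1.0, -0.0]
wrist_force: [-0.1, 0.8, -1.8]
grip_width: 0.0362
gripper_force: 40.0
```

```bash
python3 -m inch '[[0,0,-5,0,0,0],[0,0,-5,0,0,0],[0,0,-5,0,0,0],[0,0,-4,0,0,0],[0,0,-3,0,0,0],[0,0,-3,0,0,0],[0,0,-2,0,0,0],[0,0,-2,0,0,0],[0,0,-2,0,0,0],[0,0,0,0,0,0]]'
python3 -m inch '[[0,0,-2,0,0,0],[0,0,-2,0,0,0],[0,0,-2,0,0,0],[0,0,-2,0,0,0],[0,0,-2,0,0,0],[0,0,-2,0,0,0],[0,0,-2,0,0,0],[0,0,0,0,0,0]]'
python3 -m inch '[[0,0,0,0,0,0],[0,0,0,0,0,0],[0,0,0,0,0,0],[0,0,0,0,0,0],[0,0,0,0,0,0],[0,0,0,0,0,0],[0,0,0,0,0,0],[0,0,0,0,0,0]]' 1
python3 -m inch '[[0,0,6,0,0,0],[0,0,12,0,0,0],[0,0,20,0,0,0],[0,0,25,0,0,0],[0,0,25,0,0,0],[0,0,25,0,0,0],[0,0,25,0,0,0],[0,0,20,0,0,0],[0,0,0,0,0,0],[0,0,0,0,0,0]]'
python3 - <<'E'
from h import *
m=vision.camera_model("scene")
a=cv2.resize(cv2.imread("pics/scene.png"),(560,420),interpolation=cv2.INTER_AREA); b=vision.camera("scene")[:,:,::-1].copy()
A,B=[cv2.resize(x,None,fx=4,fy=4,interpolation=2) for x in(a,b)]
r=cv2.matchTemplate(B[840:1120,900:1140],A[912:1064,960:1072],cv2.TM_CCOEFF_NORMED);_,s,_,l=cv2.minMaxLoc(r)
print(s,"shift px",l[0]/4-15,l[1]/4-18)
cv2.imwrite("pics/p9.png",cv2.resize(b[140:390,110:400],(696,600),interpolation=2))
E
```

```text
time_s: 32.25
tool_pos: [0.5652, 0.1349, 0.1412]
tcp_rot: [0.0, 0.0, 1.0, 0.0]
wrist_force: [0.3, 0.8, -0.6]
grip_width: 0.0362
gripper_force: 40.0
time_s: 33.05
tool_pos: [0.565, 0.1347, 0.127]
tcp_rot: [-0.0, 0.0, 1.0, -0.0]
wrist_force: [-0.2, 1.1, 0.2]
grip_width: 0.0361
gripper_force: 40.0
time_s: 33.85
tool_pos: [0.5651, 0.1348, 0.1272]
tcp_rot: [0.0, 0.0, 1.0, -0.0]
wrist_force: [0.1, 0.8, 0.8]
grip_width: 0.0933
gripper_force: 0.0
time_s: 34.85
tool_pos: [0.5651, 0.1347, 0.2859]
tcp_rot: [0.001, 0.0, 1.0, 0.0]
wrist_force: [0.7, 0.0, -0.5]
grip_width: 0.0939
gripper_force: 0.0
0.9542105197906494 shift px 0.25 -2.25
```

View pics/p9.png

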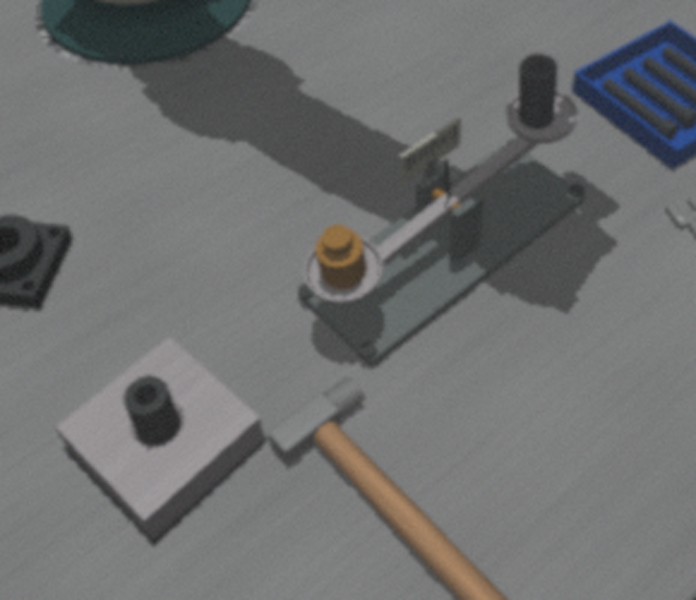

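The light sleeve stands on the raised pan with the beam at about −0.08. The heavy one sits in the pocket and nothing is touched. The 9 mm travel from floor contact to a hard stop fits the fully home position, so I'm handing in.

```bash
python3 -c "
from station import close_job
print(close_job())"
```

```text
the job is handed in; nothing more can be done
None
```

The job is handed in at about 35 s. The heavy sleeve (beam about +0.08) was pressed to the pocket's hard stop with about 21 N, and the light one (about −0.08) stands free on the pan.

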